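# Put the brass check weight on the portion scale

### The job

The portion scale is due for its check: lift the brass weight by its knob straight up out of the black storage block and stand it upright near the middle of the scale's pan, setting it down gently rather than dropping it. Leave the two other weights in their pockets.

Things in the scene. Friction and masses are not known exactly. Their poses are not given: they have to be found in the camera images.
- brass_weight: The brass (yellow metal) knobbed check weight, about 0.5 kg. Cylindrical body 44 mm in diameter and 40 mm high, then a thin neck (14 mm in diameter), then a cylindrical knob 22 mm in diameter from 58 to 76 mm above the underside. Origin: centre of the underside; z points up through the knob, yaw is meaningless. At the start it stands in one of the three pockets (which one varies) with its body sunk flush with the block's top, so that only neck and knob (36 mm) stand out.
- steel_weight: Bystander: bright steel weight of the same shape and size in another pocket; same origin and axes. Must stay where it is.
- black_weight: Bystander: dark grey steel weight of the same shape and size in the remaining pocket; same origin and axes. Must stay where it is.
- block: Black storage block, fixed to the table, 80 mm (its x) by 244 mm (its y) by 48 mm high, yaw varies. Origin: centre of the underside, z up. Three round pockets in a row along its y, centres at y = -80, 0 and +80 mm, x = 0, 47 mm in diameter and 40 mm deep (floor 8 mm above the table).
- pan_top (a point): Centre of the upper face of the white portion scale's square flat pan, 146 mm (x) by 158 mm (y), about 102 mm above the table, axes along the pan's edges, z up. The scale is fixed to the table; position and yaw vary. The pan is sprung and sinks about 1 mm per newton (after some 2 N of friction), at most 8 mm, when loaded or pressed: about 3 mm under the weight alone.
Mind the look-alikes: they are no part of the job. There is more than one size of the brass_weight; the one meant has the size given above.

How it is judged:
By the outcome, as a careful person would: the job done as asked, in the order asked, and still so for the second after the job is handed in, with the robot touching nothing.
It also fails if it takes over 42 s, if anything falls off the work surface, if the arm or the gripper's body presses on something with over 40 N, if the wrist force passes 120 N, or if a joint passes its speed limit or range.

### The arm

A 6-joint arm with a two-finger parallel gripper is mounted at the origin on a cart in front of the work surface, level with it; the furniture and walls round the work are solid. World frame = base frame: x ahead of the robot, y to its left, z up, the work surface at z = 0. Lengths are in m, angles in rad, forces in N, time in s.
With the tool pointing down it reaches from about 0.25 to 0.725 m from the base axis. Payload 4 kg.
Tool frame: the origin (TCP) lies at the very end of the fingers, on their centre line; the grasp point (between the pads) lies 19 mm behind it; z points along the fingers, x is the direction in which the jaws open and shut, and the axes are right-handed (so a half turn about z gives the same grasp; the last joint's range is limited). The gripper opens to 85 mm and grips with 20 to 120 N. Pads are 22 mm wide; open, the fingers measure 114 mm over their backs; the gripper's body (76 mm by 85 mm) begins 54 mm behind the grasp point. The pads swing forward as they close: fully open they stand 13 mm farther back than shut.
Start: joints at [1.348, 0.241, 0.005, 1.335, 0, 1.571], TCP at [0.11, 0.488, 0.231] pointing down, gripper open.
Joint ranges: [-2.72, 2.72], [-1.05, 1.87], [-1.09, 1.28], [-1.99, 2.15], [-1.42, 1.44], [-3.14, 3.14]. Speed limits (rad/s): [2.79, 2.79, 3.14, 3.14, 3.14, 3.14].

### API

Orientations are given as a unit quaternion [w, x, y, z].
In Python, from plant import ctrl gives the robot as it stands.
- The arm moves only by the shell command python3 -m creep 'ROWS' [FORCE]. ROWS is a JSON object of lists of equal length, an entry for each row: "xyz": the shift along the tool's x, y, z in m, a list of three; "rotation": the turn, a rotation vector about the tool's x, y, z in rad, a list of three; "claw": the closure, from -1 (fully open) to 1 (shut). In form: {"xyz": [[x, y, z], ...], "rotation": [[rx, ry, rz], ...], "claw": [claw, ...]}. A call has 1 to 10 rows; each row is the pose to reach, as a shift and turn from the pose commanded when the call began, along the tool's axes at that moment; what a row does not reach only later rows make up. A row lasts 1/12 s, in which the tool goes at most 41.7 mm and 7.16 degrees, less where a joint would pass 70% of its speed; a pose out of reach is approached as far as the arm can. A call with a gripper value outside its range is refused whole. The fingers move at their own pace and stop on an object; FORCE is the grip in N (left out, the last holds). Time passes only in rows, so rows that repeat a pose let the fingers close. It gives the time, the measured TCP pose, the force and the opening at its end, in the units of the state.
- ctrl.get_state(): the state, without advancing time (a new reading comes with each control period).
- ctrl.camera(name): name is "side" or "top" or "wrist"; returns a dict with "image" (480x640x3 uint8, red, green, blue), "mtx" (3x3 intrinsics, pixels), "dist" ([k1, k2, p1, p2, k3] as OpenCV has them; the pictures are not rectified), "world_to_cam" (4x4, takes a point from world to camera coordinates); the wrist camera has in their place "T_tool_cam" (4x4, takes a point from camera to tool coordinates, whose origin is the TCP and whose axes are the tool frame's). Camera axes: x right, y down, z forward; pixel columns grow to the right and rows downward; lengths in m; the calibration is good to about 2 mm. A picture is of the moment at which its call begins: read the wrist's pose just before it. There is no depth.
- ctrl.hand_in(): hands the job in, once; it reports no verdict.
The state is a dict: "clock": time; "joints": joint angles; "dq": joint speeds; "effort": joint torques, N m; "tool_pos": TCP position; "tool_rot": TCP orientation; "ft_force": force on the tool from outside, world axes, zero at the start; "ft_torque": the same for the moment, N m; "width": opening from 0.0 (shut) to 1.0 (fully open).
Only numpy, scipy, OpenCV 4.12 (cv2) and the standard library are available. Lean on these libraries where they do the work, as an engineer would, in place of code of your own. Each camera call takes 0.05 s, during which the arm holds its last target. There are 200 camera calls.

## Working session

There is one attempt and no reset: what is moved stays moved. The work goes in short steps, Python scripts to look and compute and a shell command to move; the robot and the scene stay as the last step left them, time stands still between calls to the robot, and variables do not carry over. Pictures are saved under pics/ and viewed, about 8 in all and at most 12, crops included, and the job is handed in when it is done.

```bash
ls; mkdir -p pics
python3 - <<'E'
from plant import ctrl
import cv2,pickle,numpy as np
s=ctrl.get_state();print(s)
d={}
for n in("side","top","wrist"):
    d[n]=c=ctrl.camera(n); cv2.imwrite(f"pics/{n}0.png",c["image"][:,:,::-1]); print(n,np.round(c["mtx"],1).tolist(),c["dist"],np.round(c.get("world_to_cam",c.get("T_tool_cam")),3).tolist())
d["s"]=s;pickle.dump(d,open("d0.pkl","wb"))
E
```

```text
pics
{'clock': 0.0, 'joints': array([ 1.34800257e+00,  2.41420794e-01,  3.74320577e-03,  1.33517840e+00,
       -4.40122802e-06,  1.57080000e+00]), 'dq': array([-5.20785382e-04, -9.21322300e-04,  2.18886380e-03, -5.13064457e-05,
        8.58624339e-05, -1.08223763e-04]), 'effort': array([-1.11177935e-03, -3.72318578e+01,  2.52406991e+01,  1.70057552e-02,
       -1.30142826e-04, -1.31085052e-06]), 'tool_pos': array([0.11034312, 0.48704239, 0.23041628]), 'tool_rot': array([ 6.44454642e-04,  7.81331388e-01,  6.24115536e-01, -8.03261919e-04]), 'ft_force': array([-0.13032466,  0.22440994,  1.17342239]), 'ft_torque': array([ 0.00737383, -0.02973603,  0.08869497]), 'width': 0.9990479862052317}
side [[450.0, 0.0, 320.7], [0.0, 450.0, 242.0], [0.0, 0.0, 1.0]] [0.02888244 0.         0.         0.         0.        ] [[0.997, 0.072, -0.013, -0.498], [0.032, -0.579, -0.815, 0.065], [-0.066, 0.812, -0.58, 0.982], [0.0, 0.0, 0.0, 1.0]]
top [[524.2, 0.0, 312.1], [0.0, 524.2, 239.3], [0.0, 0.0, 1.0]] [-0.06081387  0.          0.          0.          0.        ] [[-0.027, -1.0, 0.002, 0.026], [-0.998, 0.027, -0.056, 0.517], [0.056, -0.004, -0.998, 0.917], [0.0, 0.0, 0.0, 1.0]]
wrist [[358.1, 0.0, 319.8], [0.0, 358.1, 241.9], [0.0, 0.0, 1.0]] [-0.06246181  0.          0.          0.          0.        ] [[1.0, -0.001, 0.001, -0.001], [0.001, 0.958, 0.288, -0.073], [-0.001, -0.288, 0.958, -0.144], [0.0, 0.0, 0.0, 1.0]]
```

View pics/top0.png

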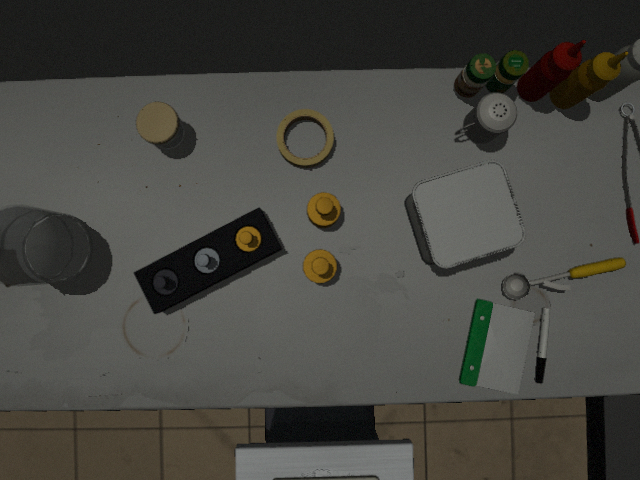

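View pics/side0.png

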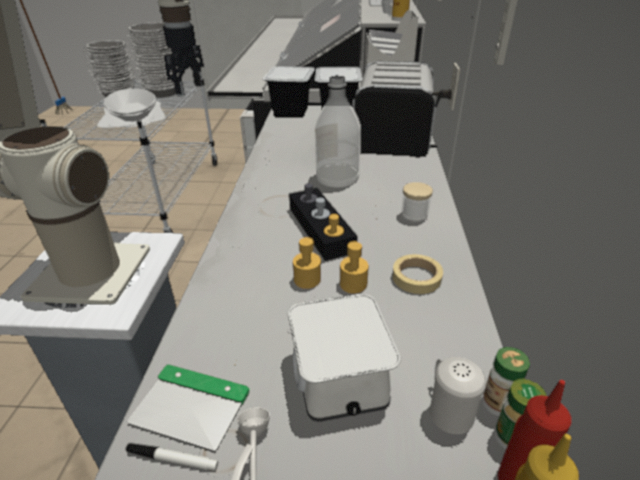

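Candidates for the brass weight in the top view are A, in the block at (248,238), B, loose at (324,208), and C, loose at (320,266). Only A sits sunk in a block pocket, as described. B and C stand whole on the table and look larger. I'll confirm with measurements and a crop.

```bash
cat > h.py <<'E'
import numpy as np,cv2
from scipy.spatial.transform import Rotation as R
def Tq(p,q):
    T=np.eye(4);T[:3,:3]=R.from_quat([q[1],q[2],q[3],q[0]]).as_matrix();T[:3,3]=p;return T
def w2c(c,s=None):
    return c["world_to_cam"] if "world_to_cam" in c else np.linalg.inv(Tq(s["tool_pos"],s["tool_rot"])@c["T_tool_cam"])
def rays(c,uv,s=None):
    M=np.linalg.inv(w2c(c,s)); n=cv2.undistortPoints(np.float64(uv).reshape(-1,1,2),c["mtx"],c["dist"]).reshape(-1,2)
    return M[:3,3],np.c_[n,np.ones(len(n))]@M[:3,:3].T
def onplane(c,uv,z,s=None):
    o,d=rays(c,uv,s); return o+d*((z-o[2])/d[:,2])[:,None]
def proj(c,P,s=None):
    M=w2c(c,s); return cv2.projectPoints(np.float64(P).reshape(-1,1,3),cv2.Rodrigues(M[:3,:3])[0],M[:3,3],c["mtx"],c["dist"])[0].reshape(-1,2)
def tri(c1,p1,c2,p2,s2=None):
    o1,d1=rays(c1,[p1]);o2,d2=rays(c2,[p2],s2);A=np.c_[d1[0],-d2[0]];t=np.linalg.lstsq(A,o2-o1,rcond=None)[0]
    a,b=o1+t[0]*d1[0],o2+t[1]*d2[0];return (a+b)/2,np.linalg.norm(a-b)
E
python3 - <<'E'
from h import *;import pickle
d=pickle.load(open("d0.pkl","rb"))
t,sd=d["top"],d["side"]
for n,c in(("top",t),("side",sd)):
    hsv=cv2.cvtColor(c["image"],cv2.COLOR_RGB2HSV)
    m=cv2.inRange(hsv,(12,150,60),(28,255,255))
    k,_,st,ce=cv2.connectedComponentsWithStats(m)
    for i in range(1,k):
        if st[i,4]>60: print(n,st[i],ce[i].round(1))
# block in top: dark
hsv=cv2.cvtColor(t["image"],cv2.COLOR_RGB2HSV)
m=cv2.inRange(hsv,(0,0,0),(179,255,36));m[:200]=0;m[330:]=0;m[:,:125]=0;m[:,300:]=0
m=cv2.morphologyEx(m,cv2.MORPH_CLOSE,np.ones((5,5)))
cs=max(cv2.findContours(m,0,1)[0],key=cv2.contourArea);r=cv2.minAreaRect(cs);print("block px",r)
P=onplane(t,cv2.boxPoints(r),.048);print(P.round(4),np.linalg.norm(np.diff(P,axis=0),axis=1))
# pan
g=cv2.inRange(t["image"],(125,125,125),(255,255,255));g[:150]=0;g[285:]=0;g[:,:400]=0;g[:,530:]=0
cs=max(cv2.findContours(g,0,1)[0],key=cv2.contourArea);r=cv2.minAreaRect(cs);print("pan px",r)
P=onplane(t,cv2.boxPoints(r),.102);print(P.round(4),P.mean(0),np.linalg.norm(np.diff(P,axis=0),axis=1))
a=cv2.resize(t["image"][180:330,125:365],None,fx=3.3,fy=3.3,interpolation=2)
b=cv2.resize(sd["image"][180:300,270:390],None,fx=3,fy=3,interpolation=2)
cv2.imwrite("pics/crop1.png",np.clip(a[:,:,::-1]*1.8,0,255).astype(np.uint8))
E
```

```text
top [593  52  28  28 489] [604.5  66.2]
top [307 193  34  33 751] [322.5 208. ]
top [235 226  26  26 428] [247.  237.9]
top [303 250  34  33 800] [318.8 265.3]
top [570 258  56  20 605] [597.4 267.4]
side [393   0  16  16 207] [399.8   6.9]
side [324 214  20  22 235] [333.6 226.7]
side [294 237  26  50 765] [306.6 264.1]
side [341 241  26  51 797] [353.7 268.6]
side [ 515  433   64   47 1824] [548.7 462.7]
block px ((209.73284912109375, 262.70849609375), (53.721805572509766, 145.3854522705078), 62.3933219909668)
[[0.4663 0.321  0.048 ]
 [0.5763 0.0967 0.048 ]
 [0.4933 0.0559 0.048 ]
 [0.384  0.2789 0.048 ]] [0.24980068 0.09250024 0.24838804]Traceback (most recent call last):
  File "<stdin>", line 18, in <module>
ValueError: max() iterable argument is empty
```

Run:
```python
from h import *;import pickle
d=pickle.load(open("d0.pkl","rb"))
t,sd=d["top"],d["side"]
for n,u0,u1,v0,v1 in(("A",225,270,220,260),("B",300,350,185,235),("C",295,345,242,292)):
    hsv=cv2.cvtColor(t["image"],cv2.COLOR_RGB2HSV)
    m=cv2.inRange(hsv,(12,150,60),(28,255,255))[v0:v1,u0:u1]
    (c,r)=cv2.minEnclosingCircle(cv2.findNonZero(m)); c=np.array(c)+(u0,v0)
    z=.048 if n=="A" else .04
    P=onplane(t,[c,c+(r,0)],z);print(n,c,r,P[0].round(4),"diam",2*np.linalg.norm(P[0]-P[1]).round(4))
gray=cv2.cvtColor(t["image"],cv2.COLOR_RGB2GRAY)[150:285,400:535]
th,g=cv2.threshold(gray,0,255,cv2.THRESH_OTSU);print(th)
g=cv2.morphologyEx(g,cv2.MORPH_OPEN,np.ones((5,5)))
cs=max(cv2.findContours(g,0,1)[0],key=cv2.contourArea);r=cv2.minAreaRect(cs);print("pan px",r)
P=onplane(t,cv2.boxPoints(r)+[400,150],.102);print(P.round(4),P.mean(0),np.linalg.norm(np.diff(P,axis=0),axis=1))
hsv=cv2.cvtColor(t["image"],cv2.COLOR_RGB2HSV)
print("proj pan centre in side",proj(sd,P.mean(0)),proj(sd,P))
a=cv2.resize(t["image"][180:330,125:365],None,fx=2.5,fy=2.5,interpolation=2)
b=cv2.resize(t["image"][150:285,400:535],None,fx=1.4,fy=1.4); 
a[:b.shape[0],:b.shape[1]]=b
cv2.imwrite("pics/crop1.png",np.clip(a[:,:,::-1]*1.8,0,255).astype(np.uint8))
```

```text
A [247.73999977 238.5       ] 12.749908447265625 [0.5196 0.1219 0.048 ] diam 0.0438
B [323.5169487 208.9661026] 16.747896194458008 [ 0.5679 -0.0096  0.04  ] diam 0.058
C [319.60915565 265.89788818] 16.89646339416504 [ 4.695e-01 -1.000e-04  4.000e-02] diam 0.0582
71.0
pan px ((67.0, 67.0), (134.0, 134.0), 90.0)
[[ 0.6543 -0.1354  0.102 ]
 [ 0.6498 -0.3577  0.102 ]
 [ 0.43   -0.3459  0.102 ]
 [ 0.4366 -0.1273  0.102 ]] [ 0.54267378 -0.24156372  0.102     ] [0.22231012 0.22008303 0.21873985]
proj pan centre in side [[336.65704881 332.56230756]] [[404.70133189 289.35153241]
 [415.03016435 402.77295028]
 [250.41210788 386.10501646]
 [279.0863568  281.43274654]]
```

View pics/crop1.png

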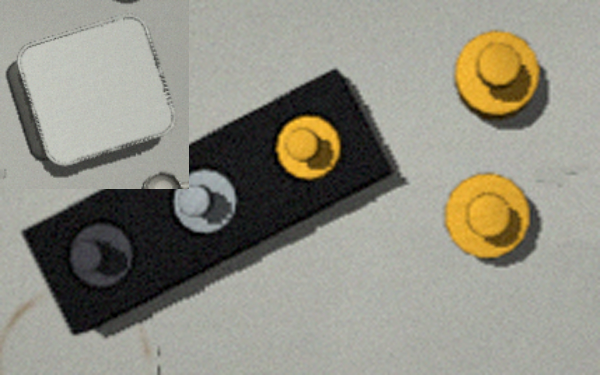

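The crop shows brass weight A at the right end of the black block, with steel at about (207,260) and grey at about (165,282) in the top view. A's body measures 43.8 mm against the 44 mm given. B and C measure about 58 mm, so they're the wrong size and A is the one. I'm moving above A with the jaws across the row.

```bash
python3 -m creep '{"xyz":[[-0.019,0.034,0.003],[-0.038,0.068,0.006],[-0.057,0.102,0.01],[-0.076,0.136,0.015],[-0.095,0.17,0.02],[-0.114,0.205,0.025],[-0.133,0.24,0.03],[-0.152,0.274,0.035],[-0.171,0.309,0.04],[-0.19,0.343,0.045]],"rotation":[[0,0,0.089],[0,0,0.178],[0,0,0.267],[0,0,0.356],[0,0,0.445],[0,0,0.534],[0,0,0.622],[0,0,0.711],[0,0,0.8],[0,0,0.889]],"claw":[-1,-1,-1,-1,-1,-1,-1,-1,-1,-1]}'
python3 - <<'E'
from h import *;import pickle
from plant import ctrl
d=pickle.load(open("d0.pkl","rb"));t,sd=d["top"],d["side"]
s=ctrl.get_state();T=Tq(s["tool_pos"],s["tool_rot"])
print("A rel tool",np.linalg.inv(T)@[.5196,.1219,.16,1],"yaw",np.degrees(np.arctan2(T[1,0],T[0,0])))
gray=cv2.GaussianBlur(cv2.cvtColor(t["image"],cv2.COLOR_RGB2GRAY),(3,3),0)[155:280,405:530]
for th in(125,140,150,160):
    g=cv2.morphologyEx((gray>th).astype(np.uint8),cv2.MORPH_OPEN,np.ones((5,5)))
    cs=cv2.findContours(g,0,1)[0]
    if not cs: print(th,"none",gray[60,65]);continue
    r=cv2.minAreaRect(max(cs,key=cv2.contourArea))
    P=onplane(t,cv2.boxPoints(r)+[405,155],.102);print(th,np.round(r[0],1)+[405,155],r[1],P.mean(0).round(4),np.linalg.norm(np.diff(P,axis=0),axis=1).round(4), proj(sd,P.mean(0)))
E
```

```text
clock: 0.98
tool_pos: [0.4041, 0.2249, 0.186]
tool_rot: [-0.0, 0.974, 0.225, -0.0]
ft_force: [0.2, 1.3, -0.4]
width: 1.005
A rel tool [0.05856594 0.14322684 0.02596369 1.        ] yaw 26.0398532409336
125 none 105
140 none 105
150 none 105
160 none 105
```

```bash
python3 -m creep '{"xyz":[[0.013,0.031,0.006],[0.026,0.062,0.012],[0.038,0.093,0.018],[0.05,0.122,0.022],[0.0585,0.143,0.026],[0.0585,0.143,0.026],[0.0585,0.143,0.026]],"rotation":[[0,0,0],[0,0,0],[0,0,0],[0,0,0],[0,0,0],[0,0,0],[0,0,0]],"claw":[-0.2,-0.2,-0.2,-0.2,-0.2,-0.2,-0.2]}'
python3 - <<'E'
from h import *;import pickle
from plant import ctrl
d=pickle.load(open("d0.pkl","rb"));t,sd=d["top"],d["side"]
gray=cv2.GaussianBlur(cv2.cvtColor(t["image"],cv2.COLOR_RGB2GRAY),(3,3),0)[155:280,405:530]
for th in(84,90,96):
    g=cv2.morphologyEx((gray>th).astype(np.uint8),cv2.MORPH_OPEN,np.ones((5,5)))
    r=cv2.minAreaRect(max(cv2.findContours(g,0,1)[0],key=cv2.contourArea))
    P=onplane(t,cv2.boxPoints(r)+[405,155],.102);print(th,np.array(r[0])+[405,155],r[1],P.mean(0).round(4),np.linalg.norm(np.diff(P,axis=0),axis=1).round(4), proj(sd,P.mean(0)))
s=ctrl.get_state();c=ctrl.camera("wrist");pickle.dump((s,c),open("w1.pkl","wb"))
cv2.imwrite("pics/w1.png",c["image"][:,:,::-1])
print(s["clock"],s["tool_pos"],proj(c,[[.5196,.1219,.084],[.5196,.1219,.048]],s))
E
```

```text
clock: 1.57
tool_pos: [0.5189, 0.1232, 0.1593]
tool_rot: [-0.0, 0.974, 0.226, -0.001]
ft_force: [-1.1, 0.9, 0.3]
width: 0.6
84 [467.00000763 216.99999237] (123.99998474121094, 123.99998474121094) [ 0.5425 -0.2414  0.102 ] [0.2055 0.2035 0.2025] [[336.57518605 332.47893767]]
90 [468.24290466 213.26404572] (88.21617889404297, 94.21405029296875) [ 0.5482 -0.2433  0.102 ] [0.1564 0.1441 0.1552] [[340.23267133 333.57723877]]
96 [467.6000061  213.80000305] (86.01396179199219, 91.70606231689453) [ 0.5473 -0.2422  0.102 ] [0.1522 0.1404 0.151 ] [[339.69106626 333.00175739]]
1.5667 [0.51887574 0.12322401 0.15933373] [[319.5703824  254.21008602]
 [319.61919096 238.6949568 ]]
```

View pics/w1.png

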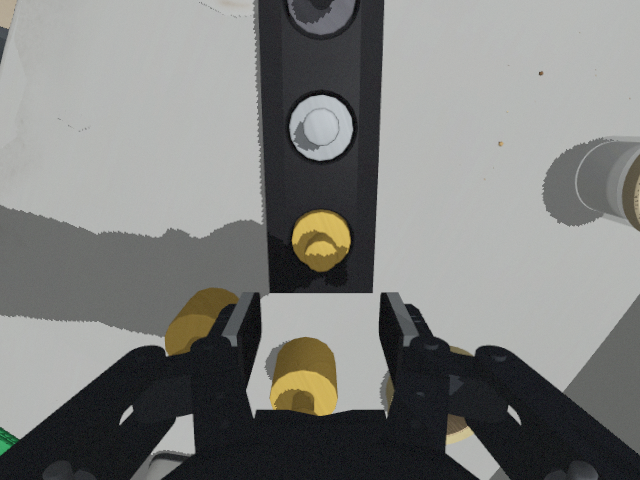

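The wrist view shows the brass weight at (321,240), where it was predicted, with steel at (321,127) and the block's row vertical in the image, so the jaws lie across it. Loose weights B and C are lower down, at about (205,320) and (305,380), and clear. I'll refine the centre.

Run:
```python
from h import *;import pickle
s,c=pickle.load(open("w1.pkl","rb"))
hsv=cv2.cvtColor(c["image"],cv2.COLOR_RGB2HSV)
m=cv2.inRange(hsv,(12,90,30),(32,255,255));m[:200]=0;m[278:]=0;m[:,:280]=0;m[:,360:]=0
q=cv2.findNonZero(m);(p,r)=cv2.minEnclosingCircle(q);print(p,r,cv2.boundingRect(q))
P=onplane(c,[p,(p[0]+r,p[1])],.048,s);print(P[0],2*np.linalg.norm(P[1]-P[0]))
T=np.linalg.inv(Tq(s["tool_pos"],s["tool_rot"]));print("rel",T@np.r_[P[0],1])
b=cv2.resize(c["image"][190:290,260:380],None,fx=5,fy=5,interpolation=2)
cv2.imwrite("pics/w1c.png",np.clip(b[:,:,::-1]*1.3,0,255).astype(np.uint8))
```

```text
(320.7028503417969, 240.25445556640625) 31.791282653808594 (291, 209, 60, 64)
[0.52085237 0.12117246 0.048     ] 0.047209701636775396
rel [0.0010796  0.0027936  0.11132989 1.        ]
```

View pics/w1c.png

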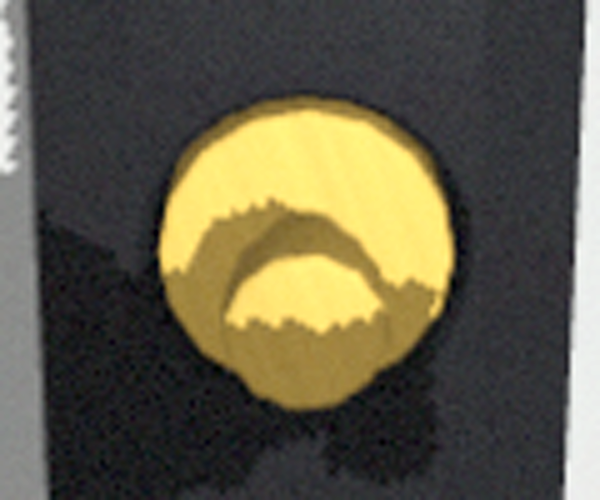

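```bash
python3 -m creep '{"xyz":[[0.001,0.001,0.01],[0.001,0.002,0.03],[0.001,0.002,0.05],[0.001,0.002,0.065],[0.001,0.002,0.07],[0.001,0.002,0.07]],"rotation":[[0,0,0],[0,0,0],[0,0,0],[0,0,0],[0,0,0],[0,0,0]],"claw":[-0.2,-0.2,-0.2,-0.2,-0.2,-0.2]}' 60
python3 - <<'E'
from h import *
from plant import ctrl
s=ctrl.get_state();print(np.linalg.inv(Tq(s["tool_pos"],s["tool_rot"]))@[.5209,.1212,.055,1],s["ft_force"])
E
```

```text
clock: 2.12
tool_pos: [0.5185, 0.1235, 0.0886]
tool_rot: [-0.0, 0.974, 0.228, -0.002]
ft_force: [0.0, 0.5, 0.3]
width: 0.604
[0.0012527  0.00311224 0.03362363 1.        ] [0.03638807 0.48509986 0.25632247]
```

```bash
python3 -m creep '{"xyz":[[0.001,0.003,0.012],[0.001,0.003,0.024],[0.001,0.003,0.033],[0.001,0.003,0.033],[0.001,0.003,0.033]],"rotation":[[0,0,0],[0,0,0],[0,0,0],[0,0,0],[0,0,0]],"claw":[-0.2,-0.2,-0.2,-0.2,-0.2]}' 60
python3 - <<'E'
from h import *;import pickle
from plant import ctrl
s=ctrl.get_state();print(np.linalg.inv(Tq(s["tool_pos"],s["tool_rot"]))@[.5209,.1212,.055,1],s["ft_force"])
c=ctrl.camera("wrist");cv2.imwrite("pics/w2.png",c["image"][120:480,80:560,::-1])
print(proj(c,[.5209,.1212,.084],s))
E
```

```text
clock: 2.53
tool_pos: [0.5226, 0.121, 0.0576]
tool_rot: [-0.0, 0.974, 0.228, -0.0]
ft_force: [-0.1, 0.1, 1.0]
width: 0.602
[-1.42773426e-03 -9.74639558e-04  2.56003618e-03  1.00000000e+00] [-0.06085297  0.10953971  0.95217722]
[[315.39325674 335.22548409]]
```

View pics/w2.png

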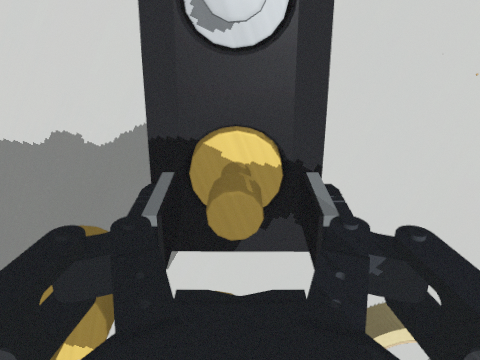

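The knob top is at (316,334) in the full image, predicted at (315,335), and between the fingers about 1 mm left of centre. I'll correct that and close.

```bash
python3 -m creep '{"xyz":[[-0.001,-0.001,0.002],[-0.001,-0.001,0.002],[-0.001,-0.001,0.002],[-0.001,-0.001,0.002],[-0.001,-0.001,0.002],[-0.001,-0.001,0.002],[-0.001,-0.001,0.002],[-0.001,-0.001,0.002],[-0.001,-0.001,0.002],[-0.001,-0.001,0.002]],"rotation":[[0,0,0],[0,0,0],[0,0,0],[0,0,0],[0,0,0],[0,0,0],[0,0,0],[0,0,0],[0,0,0],[0,0,0]],"claw":[-0.2,0,0.3,0.6,1,1,1,1,1,1]}' 60
```

```text
clock: 3.42
tool_pos: [0.5215, 0.121, 0.0558]
tool_rot: [0.0, 0.974, 0.227, 0.0]
ft_force: [-1.9, -1.2, 5.2]
width: 0.237
```

```bash
python3 -m creep '{"xyz":[[0,0,-0.003],[0,0,-0.008],[0,0,-0.015],[0,0,-0.023],[0,0,-0.031],[0,0,-0.039],[0,0,-0.047],[0,0,-0.055],[0,0,-0.063],[0,0,-0.07]],"rotation":[[0,0,0],[0,0,0],[0,0,0],[0,0,0],[0,0,0],[0,0,0],[0,0,0],[0,0,0],[0,0,0],[0,0,0]],"claw":[1,1,1,1,1,1,1,1,1,1]}'
python3 -m creep '{"xyz":[[0,0,-0.02],[0,0,-0.045],[0,0,-0.07],[0,0,-0.085],[0,0,-0.085],[0,0,-0.085]],"rotation":[[0,0,0],[0,0,0],[0,0,0],[0,0,0],[0,0,0],[0,0,0]],"claw":[1,1,1,1,1,1]}'
python3 - <<'E'
from h import *
from plant import ctrl
s=ctrl.get_state();print(np.linalg.inv(Tq(s["tool_pos"],s["tool_rot"]))@[.548,-.243,.21,1],s["ft_force"],s["width"])
c=ctrl.camera("side");cv2.imwrite("pics/s2.png",cv2.resize(c["image"][120:420,200:480,::-1],None,fx=2,fy=2))
E
```

```text
clock: 4.25
tool_pos: [0.5217, 0.1212, 0.1265]
tool_rot: [0.0, 0.974, 0.227, 0.0]
ft_force: [0.0, -0.9, -4.1]
width: 0.237
clock: 4.75
tool_pos: [0.522, 0.1213, 0.2112]
tool_rot: [-0.0, 0.974, 0.228, 0.001]
ft_force: [-0.6, -0.5, -4.8]
width: 0.235
[-0.13813134  0.33805797  0.00102874  1.        ] [-0.58978059 -0.54959134 -4.82269266] 0.23486579681334008
```

View pics/s2.png

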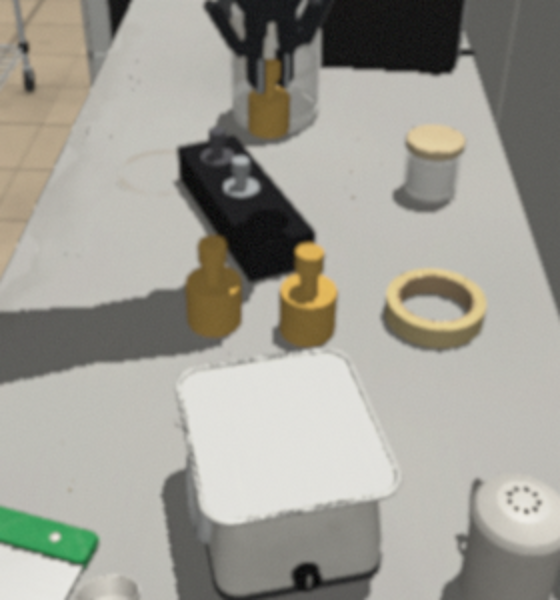

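The side view shows the brass weight hanging upright under the gripper, clear of the block, with steel and grey still in their pockets. The wrist reads -4.8 N, which fits 0.5 kg. Its underside is about 48 mm below the TCP. Pan centre (0.548,-0.243) projects to (340,334) against about (339,336) seen. I'm carrying it over.

```bash
python3 -m creep '{"xyz":[[-0.004,0.01,0],[-0.012,0.03,0],[-0.024,0.058,0],[-0.037,0.09,0],[-0.05,0.122,0],[-0.063,0.155,0],[-0.076,0.187,0],[-0.089,0.218,0],[-0.102,0.25,0],[-0.114,0.28,0]],"rotation":[[0,0,0],[0,0,0],[0,0,0],[0,0,0],[0,0,0],[0,0,0],[0,0,0],[0,0,0],[0,0,0],[0,0,0]],"claw":[1,1,1,1,1,1,1,1,1,1]}'
python3 -m creep '{"xyz":[[-0.01,0.024,0],[-0.017,0.042,0],[-0.022,0.053,0],[-0.024,0.058,0],[-0.024,0.058,0],[-0.024,0.058,0]],"rotation":[[0,0,0],[0,0,0],[0,0,0],[0,0,0],[0,0,0],[0,0,0]],"claw":[1,1,1,1,1,1]}'
python3 - <<'E'
from h import *
from plant import ctrl
s=ctrl.get_state();print(np.linalg.inv(Tq(s["tool_pos"],s["tool_rot"]))@[.548,-.243,.15,1],s["ft_force"],s["width"],s["joints"].round(2))
E
```

```text
clock: 5.63
tool_pos: [0.5417, -0.1829, 0.2083]
tool_rot: [-0.001, 0.974, 0.227, -0.002]
ft_force: [0.1, 1.6, -4.0]
width: 0.233
clock: 6.13
tool_pos: [0.547, -0.2423, 0.2096]
tool_rot: [-0.001, 0.974, 0.228, -0.001]
ft_force: [0.5, 0.1, -4.6]
width: 0.24
[5.75181556e-04 1.18385653e-03 5.95554630e-02 1.00000000e+00] [ 0.53050998  0.13270153 -4.63794567] 0.23991914460007457 [-0.42  0.45  0.25  1.37  0.    0.69]
```

```bash
python3 -m creep '{"xyz":[[0,0.001,0.005],[0,0.001,0.013],[0,0.001,0.023],[0,0.001,0.033],[0,0.001,0.041],[0,0.001,0.047],[0,0.001,0.05],[0,0.001,0.05],[0,0.001,0.05]],"rotation":[[0,0,0],[0,0,0],[0,0,0],[0,0,0],[0,0,0],[0,0,0],[0,0,0],[0,0,0],[0,0,0]],"claw":[1,1,1,1,1,1,1,1,1]}'
python3 - <<'E'
from h import *
from plant import ctrl
c=ctrl.camera("side");cv2.imwrite("pics/s3.png",cv2.resize(c["image"][200:440,230:450,::-1],None,fx=2.4,fy=2.4))
E
```

```text
clock: 6.88
tool_pos: [0.548, -0.244, 0.1603]
tool_rot: [-0.0, 0.974, 0.227, -0.0]
ft_force: [1.0, 0.7, -4.1]
width: 0.241
```

View pics/s3.png

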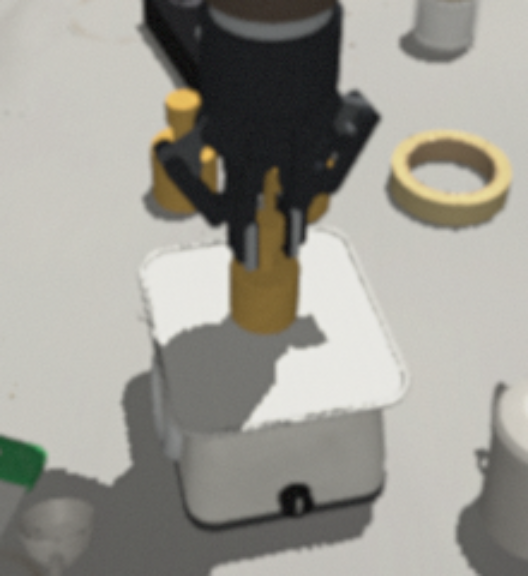

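The weight hangs over the middle of the pan: its underside is at about (265,325) in the crop and the pan centre at about (270,328), with roughly 10 mm to go. I'm lowering slowly while watching the force.

```bash
python3 -m creep '{"xyz":[[0,0,0.002],[0,0,0.004],[0,0,0.006],[0,0,0.007],[0,0,0.008],[0,0,0.009],[0,0,0.009],[0,0,0.009]],"rotation":[[0,0,0],[0,0,0],[0,0,0],[0,0,0],[0,0,0],[0,0,0],[0,0,0],[0,0,0]],"claw":[1,1,1,1,1,1,1,1]}'
python3 -m creep '{"xyz":[[0,0,0.0005],[0,0,0.001],[0,0,0.0015],[0,0,0.002],[0,0,0.002],[0,0,0.002]],"rotation":[[0,0,0],[0,0,0],[0,0,0],[0,0,0],[0,0,0],[0,0,0]],"claw":[1,1,1,1,1,1]}'
```

```text
clock: 7.6
tool_pos: [0.5479, -0.2439, 0.1513]
tool_rot: [-0.0, 0.974, 0.227, -0.0]
ft_force: [0.2, -0.3, -4.3]
width: 0.23
clock: 8.1
tool_pos: [0.5481, -0.244, 0.1495]
tool_rot: [0.0, 0.974, 0.228, 0.0]
ft_force: [-0.0, 0.6, -2.8]
width: 0.233
```

Contact is starting.

```bash
python3 -m creep '{"xyz":[[0,0,0.0005],[0,0,0.001],[0,0,0.0015],[0,0,0.0015],[0,0,0.0015]],"rotation":[[0,0,0],[0,0,0],[0,0,0],[0,0,0],[0,0,0]],"claw":[1,1,1,1,1]}'
python3 -m creep '{"xyz":[[0,0,0.0005],[0,0,0.001],[0,0,0.0015],[0,0,0.0015],[0,0,0.0015]],"rotation":[[0,0,0],[0,0,0],[0,0,0],[0,0,0],[0,0,0]],"claw":[1,1,1,1,1]}'
```

```text
clock: 8.52
tool_pos: [0.5481, -0.244, 0.148]
tool_rot: [0.0, 0.974, 0.227, 0.0]
ft_force: [-1.0, -1.6, -1.2]
width: 0.238
clock: 8.93
tool_pos: [0.5481, -0.244, 0.1465]
tool_rot: [0.0, 0.974, 0.227, 0.0]
ft_force: [-0.8, 0.2, -0.9]
width: 0.235
```

```bash
python3 -m creep '{"xyz":[[0,0,0.0005],[0,0,0.001],[0,0,0.001],[0,0,0.001]],"rotation":[[0,0,0],[0,0,0],[0,0,0],[0,0,0]],"claw":[1,1,1,1]}' 20
python3 -m creep '{"xyz":[[0,0,0],[0,0,0],[0,0,0],[0,0,0],[0,0,0],[0,0,0],[0,0,0],[0,0,0],[0,0,0]],"rotation":[[0,0,0],[0,0,0],[0,0,0],[0,0,0],[0,0,0],[0,0,0],[0,0,0],[0,0,0],[0,0,0]],"claw":[0.52,0.48,0.44,0.4,0.3,0.2,0,-0.2,-0.2]}'
python3 - <<'E'
from h import *
from plant import ctrl
c=ctrl.camera("wrist");cv2.imwrite("pics/w4.png",c["image"][120:480,80:560,::-1])
E
```

```text
clock: 9.27
tool_pos: [0.5481, -0.244, 0.1455]
tool_rot: [0.0, 0.974, 0.227, 0.0]
ft_force: [-0.4, -0.5, 1.6]
width: 0.231
clock: 10.02
tool_pos: [0.548, -0.2439, 0.1453]
tool_rot: [0.0, 0.974, 0.228, 0.0]
ft_force: [-0.5, 0.0, 0.0]
width: 0.603
```

View pics/w4.png

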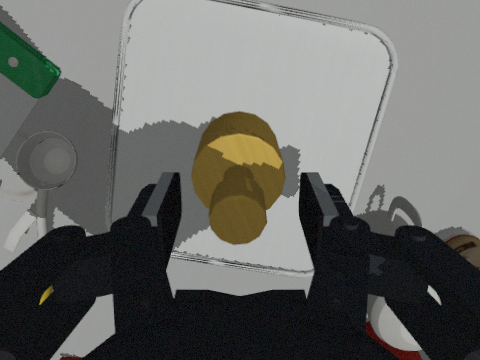

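The fingers are open to about 51 mm and the weight stands free and upright, with its knob at (237,218) in the crop between the pads at about 175 and 305. The force reads 0. I'm withdrawing straight up.

```bash
python3 -m creep '{"xyz":[[0,0,-0.005],[0,0,-0.015],[0,0,-0.03],[0,0,-0.05],[0,0,-0.075],[0,0,-0.1],[0,0,-0.12],[0,0,-0.13],[0,0,-0.13]],"rotation":[[0,0,0],[0,0,0],[0,0,0],[0,0,0],[0,0,0],[0,0,0],[0,0,0],[0,0,0],[0,0,0]],"claw":[-0.2,-0.2,-0.2,-0.2,-0.2,-0.2,-0.2,-0.2,-0.2]}'
python3 - <<'E'
from h import *
from plant import ctrl
s=ctrl.get_state();c=ctrl.camera("wrist")
print(proj(c,[[.548,-.243,.099],[.548,-.243,.139],[.548,-.243,.175]],s))
a=cv2.resize(ctrl.camera("side")["image"][180:440,230:450],(406,480))
cv2.imwrite("pics/f.png",np.hstack([c["image"][:,140:530],a])[:,:,::-1])
E
```

```text
clock: 10.82
tool_pos: [0.5495, -0.2446, 0.28]
tool_rot: [0.002, 0.974, 0.227, 0.003]
ft_force: [0.6, -0.5, -0.1]
width: 0.602
[[317.59168701 212.74998982]
 [317.6191411  223.2752495 ]
 [317.65111087 235.42252136]]
```

View pics/f.png

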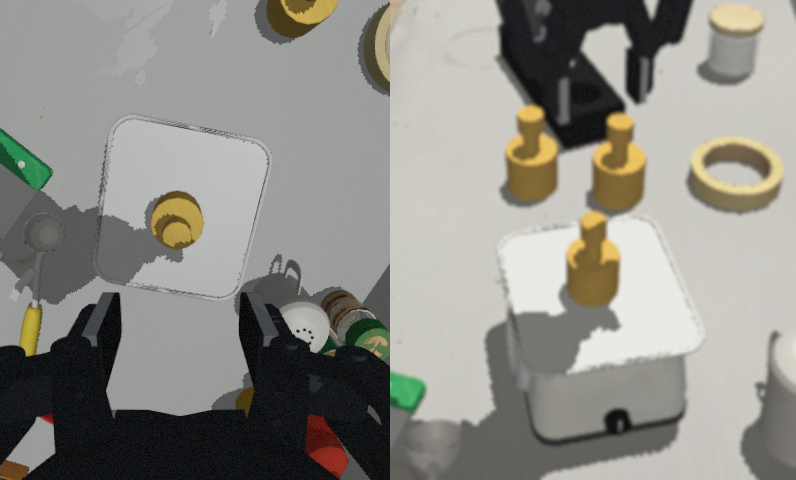

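The wrist and side views show the weight upright with its base at about (178,213), and the pan centre at about (182,209), roughly 5 mm off. The gripper is clear and the loose weights haven't been touched. I'm handing in.

```bash
python3 -c "
from plant import ctrl
print(ctrl.get_state()['ft_force']);print(ctrl.hand_in())"
```

```text
[ 0.22010629  0.41613319 -0.48203312]
the job is handed in; nothing more can be done
None
```

The brass weight is standing upright on the scale's pan, about 5 mm from the middle, and I handed the job in at about 11 s on the robot's clock.

- **Right weight:** I took the brass weight in the block's end pocket, whose body measured 43.8 mm. The two loose brass weights measured 58 mm, so I left them alone.
- **Lift and placing:** I gripped it by the knob at 60 N, lifted it straight up, and lowered it onto the pan in 0.5 mm steps. The wrist force went from -4.3 N to about zero before I opened the fingers.
- **Last checks:** The wrist and side pictures show the weight standing free, and the final wrist force was about zero with the gripper roughly 60 mm above the knob.
- **Other two weights:** The steel and grey weights were both in their pockets in the picture taken after the lift. I did not check them again at the end, because the gripper hid most of the block in the last side picture.
- **Disagreements:** The pan-centre estimates from the top and side views differed by about 3 pixels. Readings of the tool's position wandered by 1–2 mm, which I corrected before gripping.

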